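Unlock the bench scale and load a thin glass bottle gently

TASK

Unlock the bench scale by flipping the lock lever on its front ledge over to its other side; only then stand the tallest of the three glass bottles upright in the middle of the scale's round pan and let go. The glass is thin and the scale delicate: grip the bottle with no more than about 12 N, and set it down softly, never pressing the pan with more than about 8 N. Keep the bottle upright, never stand it on the pan while that is locked, and leave the other bottles and the beaker where they stand.

Things in the scene. Friction and masses are not known exactly. Their poses are not given: they have to be found in the camera images.
- scale: White bench scale, fixed to the bench: housing 190 mm (x) by 160 mm (y), its flat top 45 mm above the bench. Origin: centre of its underside on the bench; its front (display, lever) faces its -x; at its own (30, 0) mm is the round pan.
- pan_top (a point): Centre of the upper face of the scale's round steel pan (116 mm across, 6 mm thick), 68 mm above the bench when empty. The pan is sprung and sinks about 1 mm per newton, 12 mm at most.
- pan (a joint): How far the pan is pressed down, m: 0 empty; about 0.002 to 0.003 under the bottle's weight alone; 0.012 at the stop.
- lock (a joint): Lock lever of the scale, a hinge along the scale's x axis, rad: 0 = locked, leaning 0.5 rad from vertical to the scale's -y side; 1.0 = unlocked, leaning 0.5 rad to the scale's +y side. It falls over centre to either end by itself; a light push is enough.
- lock_tip (a point): Centre of the lever's cross grip, a black round bar 18 mm thick and 30 mm long along the scale's x, 58 mm from the hinge; about 101 mm above the bench when locked or unlocked, 108 mm in mid-swing.
- lock_pivot (a point): Hinge of the lock lever: at (-66, 0, 50) mm in the scale's frame, its axis along the scale's x. Its axes are those of the scale.
- bottle_b: The tallest of three glass reagent bottles, to be set on the pan: 138 mm tall, body 64 mm across up to 86 mm high, neck 32 mm across, fixed screw cap 40 mm across from 116 to 138 mm high; 0.2 to 0.33 kg. Origin: centre of its base; z up.
- bottle_a: Middle-sized glass bottle, 121 mm tall, body 55 mm across, cap 40 mm across; a bystander. Origin: centre of its base.
- bottle_c: Smallest glass bottle, brown, 104 mm tall, body 45 mm across, cap 40 mm across; a bystander. Origin: centre of its base.
- beaker: Small open glass beaker, 46 mm across, 58 mm tall; a bystander. Origin: centre of its base.

How it is judged:
On the way:
1. the lock lever is flipped to its unlocked end while the tallest bottle still stands in its place (value of joint lock above 0.85 rad and distance of bottle_b from where it was at the start of the episode below 0.03 m), for 0.2 s.
At the end, for the whole second after the job is handed in: The lever is at its unlocked end (over 0.85 rad); the tallest bottle stands released, at rest and upright (within 0.1 rad) on the pan, its centre within 22 mm of the pan's; the other two bottles and the beaker stand upright within 30 mm of where they began (value of joint lock above 0.85 rad and horizontal distance between bottle_b and pan_top below 0.022 m and z of bottle_b in the frame of pan_top between -0.005 and 0.005 m and contact force between bottle_b and pan above 1 N and angle between bottle_b's own z axis and vertical below 0.1 rad and linear speed of bottle_b below 0.02 m/s and contact force between the fingers and bottle_b below 0.1 N and angle between each of bottle_a, bottle_c, beaker's own z axis and vertical below 0.15 rad and distance of each of bottle_a, bottle_c, beaker from where it was at the start of the episode below 0.03 m); the robot touches nothing.
It fails at once if the tallest bottle is squeezed or struck by the fingers (more than 36 N, both fingers together: 18 N a finger) (contact force between the fingers and bottle_b above 36 N).
It fails at once if the pan is pressed or struck down more than 9 mm (about 9 N) (value of joint pan above 0.009 m).
It fails at once if the pan is loaded (more than 1 N) by the bottle while the lever is not unlocked (contact force between bottle_b and pan above 1 N and value of joint lock below 0.7 rad).
It fails at once if the tallest bottle is tipped more than 0.4 rad (angle between bottle_b's own z axis and vertical above 0.4 rad).
It fails at once if another bottle or the beaker is moved more than 30 mm (distance of any of bottle_a, bottle_c, beaker from where it was at the start of the episode above 0.03 m).
It also fails if it takes over 69 s, if anything falls off the work surface, if the arm or the gripper's body presses on something with over 40 N, if the wrist force passes 120 N, or if a joint passes its speed limit or range.

ROBOT

A 6-joint arm with a two-finger parallel gripper is mounted at the origin on the work surface; the furniture and walls round the work are solid. World frame = base frame: x ahead of the robot, y to its left, z up, the work surface at z = 0. Lengths are in m, angles in rad, forces in N, time in s.
With the tool pointing down it reaches from about 0.35 to 0.85 m from the base axis. Payload 8.1 kg.
Tool frame: the origin (TCP) lies at the very end of the fingers, on their centre line; the grasp point (between the pads) lies 19 mm behind it; z points along the fingers, y is the line along which they close (so a half turn about z gives the same grasp; the last joint's range is limited). The gripper opens to 93 mm and grips with 3 to 60 N. Pads are 15 mm wide; open, the fingers measure 128 mm over their backs; the gripper's body (75 mm by 188 mm) begins 65 mm behind the grasp point.
Start: joints at [-1.364, 0.13, 1.488, -0, 1.523, -0.085], TCP at [0.173, -0.575, 0.219] pointing down, gripper open.
Joint ranges: [-2.96, 2.96], [-0.89, 2.26], [0.02, 2.5], [-1.34, 4.48], [0, 2.73], [-2.66, 2.66]. Speed limits (rad/s): [2.39, 2.39, 2.79, 3.14, 3.14, 3.14].

INTERFACE

Orientations are given as a rotation vector (axis times angle).
In Python, from plant import robot, imaging gives the robot as it stands.
- The arm moves only by the tool jog_arm, never from a script. Its argument "rows" is a list of rows, each a list of 2 entries, a list of its own where there are three numbers: the shift along the tool's x, y, z each as a share of 0.2 m, from -1 to 1, then the turn, a rotation vector about the tool's x, y, z each as a share of pi/2 rad, from -1 to 1. A call has 1 to 5 rows; each row is the pose to reach, as a shift and turn from the pose commanded when the call began, along the tool's axes at that moment; what a row does not reach only later rows make up. A row lasts 1/10 s, in which the tool goes at most 50 mm and 8.59 degrees, less where a joint would pass 70% of its speed; a pose out of reach is approached as far as the arm can. A call with a number of a shift or a turn outside -1 to 1 is refused whole. A call with a gripper value outside its range is refused whole. "hand" is the closure, from -1 (fully open) to 1 (shut), set as the call begins (left out, the last holds). The fingers move at their own pace and stop on an object; "squeeze" is the grip in N (left out, the last holds). Time passes only in rows, so rows that repeat a pose let the fingers close. It gives the time, the measured TCP pose, the force, the opening and the grip force at its end, in the units of the state.
- robot.read_state(): the state, without advancing time (a new reading comes with each control period).
- imaging.read_camera(name): name is "side" or "top"; returns a dict with "frame" (420x560x3 uint8, red, green, blue), "vertical_fov" (degrees; the focal length in pixels is half the picture's height over the tangent of half this angle, whatever the lens; pixels are square), "cx", "cy" (the principal point, pixels), "k1" (the pictures are not rectified: a ray, as slopes to the right and down, at radius r is drawn at 1 + k1 r^2 times it, then the intrinsics apply), "R" (3x3) and "t" (3): a world point X has camera coordinates R X + t. Camera axes: x right, y down, z forward; pixel columns grow to the right and rows downward; lengths in m; the calibration is good to about 2 mm. A picture is of the moment at which its call begins. There is no depth.
- robot.close_job(): hands the job in; it is judged then, once.
The state is a dict: "t": time; "q": joint angles; "dq": joint speeds; "joint_torque": joint torques, N m; "tool_pos": TCP position; "orientation": TCP orientation; "force": force on the tool from outside, world axes, zero at the start; "wrist_torque": the same for the moment, N m; "opening": finger opening in m; "gripper_force": force on a finger pad.
Only numpy, scipy, OpenCV 4.12 (cv2) and the standard library are available. Lean on these libraries where they do the work, as an engineer would, in place of code of your own. Each camera call takes 0.05 s, during which the arm holds its last target. There are 200 camera calls.

## Working session

There is one attempt and no reset: what is moved stays moved. The work goes in short steps, Python scripts to look and compute and a tool call to move; the robot and the scene stay as the last step left them, time stands still between calls to the robot, and variables do not carry over. Pictures are saved under pics/ and viewed, at most 10 in all, crops included, and the job is handed in when it is done.

Besides the shell and the picture viewer there is one more tool, called by a JSON object that holds its "fn" and its "kwargs". jog_arm: Moves the arm, as the interface text tells. Its arguments: {"type":"object","properties":{"rows":{"type":"array"},"hand":{"type":"number"},"squeeze":{"type":"number"}},"required":["rows"]}

```bash
mkdir -p pics; cat > h.py <<'E'
import numpy as np, cv2, json
from plant import robot, imaging
def snap(n,f):
    c=imaging.read_camera(n); cv2.imwrite(f,c["frame"][:,:,::-1])
    json.dump({k:(np.array(v).tolist()) for k,v in c.items() if k!="frame"},open(f"cam_{n}.json","w")); return c
def K(c):
    f=210/np.tan(np.radians(c["vertical_fov"])/2); return np.array([[f,0,c["cx"]],[0,f,c["cy"]],[0,0,1]])
def cam(n): return {k:np.array(v) for k,v in json.load(open(f"cam_{n}.json")).items()}
def D(c): return np.array([float(c["k1"]),0,0,0])
def ray(c,uv):
    uv=np.array([[uv]],float); p=cv2.undistortPointsIter(uv,K(c),D(c),None,None,(3,100,1e-10))[0,0]
    R=np.array(c["R"]); o=-R.T@c["t"]; return o,R.T@np.array([p[0],p[1],1])
def atz(c,uv,z):
    o,d=ray(c,uv); return o+d*(z-o[2])/d[2]
def proj(c,P):
    R=np.array(c["R"]); return cv2.projectPoints(np.atleast_2d(np.array(P,float)),cv2.Rodrigues(R)[0],np.array(c["t"],float),K(c),D(c))[0][:,0]
E
python3 - <<'E'
from h import *
for n in("top","side"):
    c=snap(n,f"pics/{n}0.png"); print(n,-np.array(c["R"]).T@c["t"],c["R"],c["vertical_fov"],c["k1"])
print(robot.read_state())
E
```

```text
top [ 0.36530044 -0.02981274  0.9133446 ] [[-7.16750593e-03 -9.99974080e-01 -6.83429279e-04]
 [-9.90233658e-01  7.19284732e-03 -1.39232058e-01]
 [ 1.39233364e-01 -3.21191924e-04 -9.90259545e-01]] 56.345905676207536 -0.014890656240462742
side [0.45913489 0.81837865 0.54927472] [[-0.99994795 -0.01015146 -0.00101825]
 [-0.00371719  0.45545122 -0.89025298]
 [ 0.00950114 -0.89020286 -0.45546525]] 45.31500561139808 -0.12976422944696836
{'t': 0.1, 'q': array([-1.36445956e+00,  1.31109017e-01,  1.48912864e+00,  3.07034553e-05,
        1.52298938e+00, -8.53960640e-02]), 'dq': array([ 4.18131276e-04, -4.13802219e-03, -4.19991386e-03,  1.10072678e-03,
       -9.09632916e-05,  9.19224808e-04]), 'joint_torque': array([ 1.51825996e-03, -5.61342251e+01, -4.93097413e+01,  7.71041005e-02,
        2.91364803e-02, -3.71625094e-05]), 'tool_pos': array([ 0.17250091, -0.57415403,  0.2177013 ]), 'orientation': array([-3.10661446e+00, -4.56389832e-01,  1.07010125e-04]), 'force': array([0.26088847, 0.07524026, 0.50011877]), 'wrist_torque': array([-0.04233076, -0.01368362,  0.02319137]), 'gripper_force': 0.0, 'opening': 0.09307122406856974}
```

View pics/top0.png

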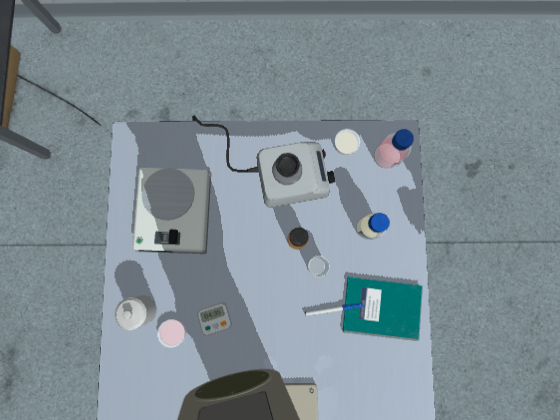

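View pics/side0.png

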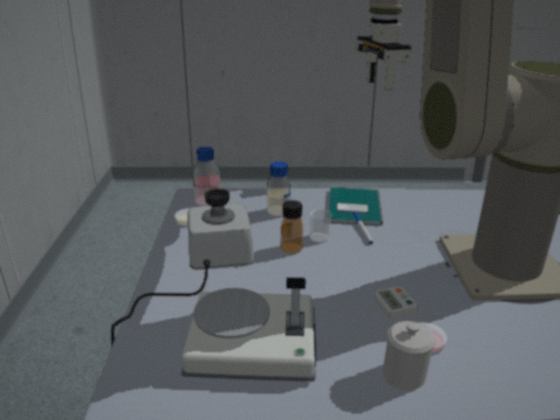

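The top view shows the scale at upper left (pan about (168,194), lever grip about (174,237)). The blue-capped bottles are at (403,139) in pink and (379,223) in yellowish, the brown one at (298,237) and the beaker at (318,266). I'll enlarge for exact pixels.

```bash
python3 - <<'E'
import cv2,numpy as np
t=cv2.imread("pics/top0.png");s=cv2.imread("pics/side0.png")
def cr(im,x,y,w,h,k=4):
    o=cv2.resize(im[y:y+h,x:x+w],None,fx=k,fy=k,interpolation=cv2.INTER_CUBIC)
    for i in range(0,w,10):
        cv2.line(o,(i*k,0),(i*k,6 if (x+i)%50 else 14),(0,0,255),1)
        if (x+i)%20==0: cv2.putText(o,str(x+i),(i*k,22),0,.35,(0,0,255))
    for j in range(0,h,10):
        cv2.line(o,(0,j*k),(6,j*k),(0,0,255),1)
        if (y+j)%20==0: cv2.putText(o,str(y+j),(8,j*k+4),0,.35,(0,0,255))
    return o
cv2.imwrite("pics/c1.png",np.hstack([cr(t,120,150,100,120),cr(t,340,120,100,120)]))
cv2.imwrite("pics/c2.png",np.hstack([cr(s,180,140,120,120,3),cr(s,180,270,140,120,3)]))
E
```

```text
(no output)
```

View pics/c1.png

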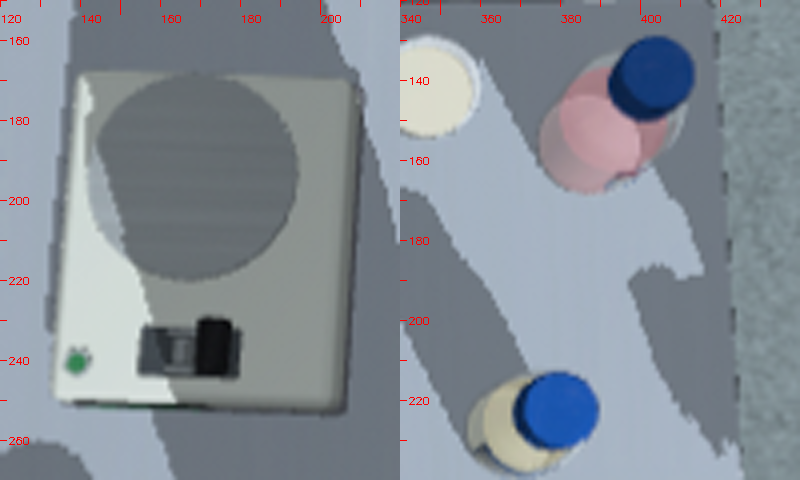

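View pics/c2.png

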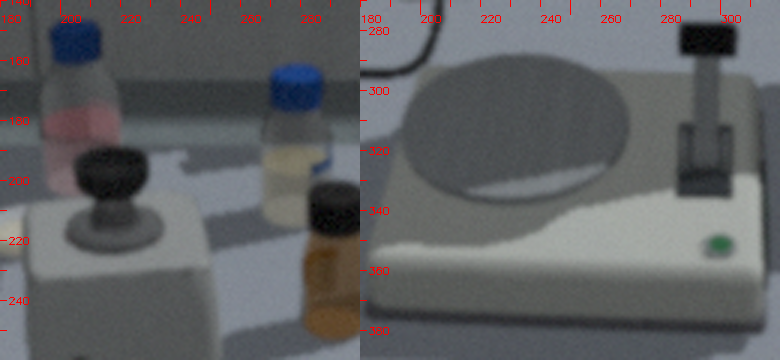

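The crops give, in the top view, pan (167,193.7), grip (173.2,236.5), pink cap (401,139) and yellow cap (379,222). In the side view they are pan (229,311), grip (292.5,283.5), pink cap (205,154) and yellow cap (278.5,169).

```bash
python3 - <<'E'
from h import *
T,S=cam("top"),cam("side")
for n,a,b,z in[("pan",(167,193.7),(229,311),.068),("grip",(173.2,236.5),(292.5,283.5),.101),("pink",(401,139),(205,154),.127),("yel",(379,222),(278.5,169),.11),("brown",(298,237),(292,209),.1)]:
    (o,d),(p,e)=ray(T,a),ray(S,b)
    st=np.linalg.lstsq(np.c_[d,-e],p-o,rcond=None)[0]; A=o+d*st[0];B=p+e*st[1]
    print(n,"tri",((A+B)/2).round(4),"gap",np.linalg.norm(A-B).round(4),"top@z",atz(T,a,z).round(4),"side@z",atz(S,b,z).round(4))
# scale corners on top (z=.045)
for uv in[(139,168.5),(208,170),(205,252),(134,250)]: print(uv,atz(T,uv,.045).round(4))
print(atz(T,(329,177),.1).round(3), atz(T,(288,165),.13).round(3))
E
```

```text
pan tri [0.5273 0.219  0.0671] gap 0.0049 top@z [0.5246 0.2186 0.068 ] side@z [0.5296 0.2194 0.068 ]
grip tri [0.431  0.1931 0.1002] gap 0.0059 top@z [0.428 0.193 0.101] side@z [0.434  0.1937 0.101 ]
pink tri [ 0.626  -0.2821  0.1271] gap 0.0006 top@z [ 0.6258 -0.2821  0.127 ] side@z [ 0.6264 -0.2827  0.127 ]
yel tri [ 0.4542 -0.2331  0.11  ] gap 0.0001 top@z [ 0.4542 -0.2331  0.11  ] side@z [ 0.4543 -0.2331  0.11  ]
brown tri [ 0.4268 -0.0664  0.0941] gap 0.0023 top@z [ 0.4252 -0.066   0.1   ] side@z [ 0.4283 -0.0552  0.1   ]
(139, 168.5) [0.5878 0.2913 0.045 ]
(208, 170) [0.583  0.1339 0.045 ]
(205, 252) [0.3976 0.1371 0.045 ]
(134, 250) [0.403  0.2944 0.045 ]
[ 0.552 -0.134  0.1  ] [ 0.571 -0.046  0.13 ]
```

{"fn": "jog_arm", "kwargs": {"rows": [[[0.3, -0.08, -0.1], [0, 0, 0.06]], [[0.55, -0.14, -0.15], [0, 0, 0.12]], [[0.8, -0.2, -0.15], [0, 0, 0.185]], [[0.96, -0.235, -0.15], [0, 0, 0.185]], [[0.96, -0.235, -0.15], [0, 0, 0.185]]], "hand": 1, "squeeze": 10}}

```text
t: 0.6
tool_pos: [0.3477, -0.471, 0.2486]
orientation: [-3.14, -0.011, -0.003]
force: [-0.8, 0.3, -0.3]
opening: 0.0578
gripper_force: 0.0
```

{"fn": "jog_arm", "kwargs": {"rows": [[[0.1, -0.25, 0], [0, 0, 0]], [[0.2, -0.5, 0], [0, 0, 0]], [[0.3, -0.75, 0], [0, 0, 0]], [[0.4, -1, 0], [0, 0, 0]], [[0.4, -1, 0], [0, 0, 0]]]}}

```text
t: 1.1
tool_pos: [0.4236, -0.2708, 0.2484]
orientation: [-3.14, -0.007, -0.0]
force: [0.0, -0.1, 0.5]
opening: 0.0175
gripper_force: 0.0
```

{"fn": "jog_arm", "kwargs": {"rows": [[[0, -0.25, 0], [0, 0, 0]], [[0, -0.5, 0], [0, 0, 0]], [[0, -0.75, 0], [0, 0, 0]], [[0, -1, 0], [0, 0, 0]], [[0, -1, 0], [0, 0, 0]]]}}

```text
t: 1.6
tool_pos: [0.4223, -0.0699, 0.2486]
orientation: [-3.14, -0.012, -0.0]
force: [0.1, -0.5, 0.8]
opening: 0.0003
gripper_force: 0.0
```

{"fn": "jog_arm", "kwargs": {"rows": [[[0, -0.25, 0], [0, 0, 0]], [[0, -0.5, 0], [0, 0, 0]], [[0, -0.75, 0], [0, 0, 0]], [[0, -1, 0], [0, 0, 0]], [[0, -1, 0], [0, 0, 0]]]}}

```text
t: 2.1
tool_pos: [0.4219, 0.1298, 0.2483]
orientation: [-3.14, -0.012, 0.001]
force: [-0.4, -0.7, 0.1]
opening: 0.0004
gripper_force: 0.0
```

{"fn": "jog_arm", "kwargs": {"rows": [[[0.045, 0, 0.2], [0, 0, 0]], [[0.045, 0, 0.4], [0, 0, 0]], [[0.045, 0, 0.6], [0, 0, 0]], [[0.045, 0, 0.8], [0, 0, 0]], [[0.045, 0, 0.8], [0, 0, 0]]]}}

```text
t: 2.6
tool_pos: [0.4269, 0.1231, 0.0827]
orientation: [3.139, -0.0, -0.017]
force: [-1.1, 0.3, 0.2]
opening: 0.0004
gripper_force: 0.0
```

{"fn": "jog_arm", "kwargs": {"rows": [[[0, -0.05, 0], [0, 0, 0]], [[0, -0.1, 0], [0, 0, 0]], [[0, -0.15, 0], [0, 0, 0]], [[0, -0.2, 0], [0, 0, 0]], [[0, -0.25, 0], [0, 0, 0]]]}}

```text
t: 3.1
tool_pos: [0.432, 0.177, 0.0899]
orientation: [-3.141, -0.003, -0.003]
force: [0.0, -0.0, 1.0]
opening: 0.0007
gripper_force: 0.4
```

{"fn": "jog_arm", "kwargs": {"rows": [[[0, -0.04, 0], [0, 0, 0]], [[0, -0.08, 0], [0, 0, 0]], [[0, -0.12, 0], [0, 0, 0]], [[0, -0.16, 0], [0, 0, 0]], [[0, -0.2, 0], [0, 0, 0]]]}}

```text
t: 3.6
tool_pos: [0.4311, 0.2164, 0.0885]
orientation: [3.142, 0.002, -0.0]
force: [0.2, -0.1, -1.1]
opening: 0.0008
gripper_force: 0.0
```

{"fn": "jog_arm", "kwargs": {"rows": [[[0, 0, -0.2], [0, 0, 0]], [[0, 0, -0.4], [0, 0, 0]], [[0, 0, -0.6], [0, 0, 0]], [[0, 0.25, -0.8], [0, 0, 0]], [[0, 0.5, -0.8], [0, 0, 0]]]}}

```text
t: 4.1
tool_pos: [0.433, 0.1282, 0.2518]
orientation: [-3.14, -0.008, -0.011]
force: [1.6, -0.5, -0.6]
opening: 0.0005
gripper_force: 0.0
```

{"fn": "jog_arm", "kwargs": {"rows": [[[0, 0.25, 0], [0, 0, 0]], [[0, 0.5, 0], [0, 0, 0]], [[0, 0.75, 0], [0, 0, 0]], [[0, 1, 0], [0, 0, 0]], [[0, 1, 0], [0, 0, 0]]], "hand": -1}}

```text
t: 4.6
tool_pos: [0.4311, -0.0782, 0.247]
orientation: [3.14, -0.01, -0.0]
force: [0.9, -0.5, -0.3]
opening: 0.0358
gripper_force: 0.0
```

```bash
python3 - <<'E'
from h import *
c=snap("top","pics/t1.png"); 
cv2.imwrite("pics/t1s.png",cv2.resize(c["frame"][60:340,100:440,::-1],None,fx=2,fy=2))
s=snap("side","pics/s1.png")
E
```

```text
(no output)
```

View pics/t1s.png

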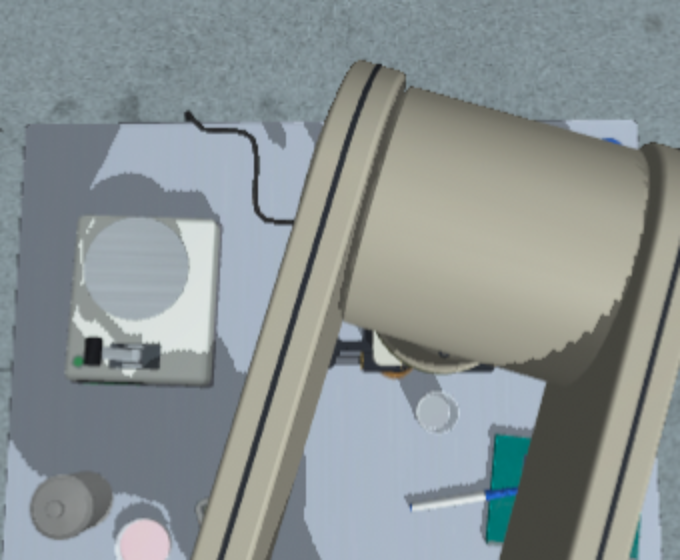

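The lever grip is now on the left side (about (93,351) in the crop), so the scale is unlocked. Next is bottle_b at (0.626,-0.282).

{"fn": "jog_arm", "kwargs": {"rows": [[[0, 0.25, 0], [0, 0, 0]], [[0.1, 0.5, 0], [0, 0, 0]], [[0.3, 0.75, 0], [0, 0, 0]], [[0.5, 1, 0], [0, 0, 0]], [[0.7, 1, 0], [0, 0, 0]]]}}

```text
t: 5.2
tool_pos: [0.5593, -0.2682, 0.2469]
orientation: [3.141, 0.001, -0.0]
force: [0.1, 0.2, 0.9]
opening: 0.0839
gripper_force: 0.0
```

{"fn": "jog_arm", "kwargs": {"rows": [[[0.2, 0.02, 0], [0, 0, 0]], [[0.27, 0.02, 0], [0, 0, 0]], [[0.27, 0.02, 0], [0, 0, 0]], [[0.27, 0.02, 0], [0, 0, 0]], [[0.27, 0.02, 0], [0, 0, 0]]]}}

```text
t: 5.7
tool_pos: [0.6119, -0.2698, 0.2473]
orientation: [3.142, 0.004, -0.0]
force: [-0.4, -0.0, 0.3]
opening: 0.093
gripper_force: 0.0
```

{"fn": "jog_arm", "kwargs": {"rows": [[[0.07, 0.06, 0], [0, 0, 0]], [[0.07, 0.06, 0], [0, 0, 0]], [[0.07, 0.06, 0.1], [0, 0, 0]], [[0.07, 0.06, 0.25], [0, 0, 0]], [[0.07, 0.06, 0.35], [0, 0, 0]]]}}

```text
t: 6.2
tool_pos: [0.6249, -0.2823, 0.1757]
orientation: [-3.141, -0.001, 0.001]
force: [0.4, -0.3, -0.5]
opening: 0.0928
gripper_force: 0.0
```

{"fn": "jog_arm", "kwargs": {"rows": [[[0, 0, 0.1], [0, 0, 0]], [[0, 0, 0.2], [0, 0, 0]], [[0, 0, 0.3], [0, 0, 0]], [[0, 0, 0.34], [0, 0, 0]], [[0, 0, 0.34], [0, 0, 0]]]}}

```text
t: 6.7
tool_pos: [0.6248, -0.2822, 0.1078]
orientation: [-3.14, -0.002, 0.004]
force: [-0.1, -0.6, 0.5]
opening: 0.0934
gripper_force: 0.0
```

{"fn": "jog_arm", "kwargs": {"rows": [[[0, 0, 0], [0, 0, 0]], [[0, 0, 0], [0, 0, 0]], [[0, 0, 0], [0, 0, 0]], [[0, 0, 0], [0, 0, 0]], [[0, 0, 0], [0, 0, 0]]], "hand": -0.02, "squeeze": 9}}

```text
t: 7.2
tool_pos: [0.6263, -0.283, 0.1094]
orientation: [3.141, 0.002, 0.001]
force: [-0.4, -0.4, 0.4]
opening: 0.0579
gripper_force: 0.0
```

{"fn": "jog_arm", "kwargs": {"rows": [[[0, 0, 0], [0, 0, 0]], [[0, 0, 0], [0, 0, 0]], [[0, 0, 0], [0, 0, 0]], [[0, 0, 0], [0, 0, 0]], [[0, 0, 0], [0, 0, 0]]], "hand": 1}}

```text
t: 7.7
tool_pos: [0.6262, -0.2831, 0.1091]
orientation: [3.141, 0.002, 0.0]
force: [1.1, -1.4, 0.9]
opening: 0.0388
gripper_force: 9.0
```

{"fn": "jog_arm", "kwargs": {"rows": [[[0, 0, -0.02], [0, 0, 0]], [[0, 0, -0.06], [0, 0, 0]], [[0, 0, -0.12], [0, 0, 0]], [[0, 0, -0.2], [0, 0, 0]], [[0, 0, -0.3], [0, 0, 0]]]}}

```text
t: 8.2
tool_pos: [0.626, -0.2827, 0.1702]
orientation: [-3.141, -0.002, 0.001]
force: [0.7, 0.0, -3.0]
opening: 0.0389
gripper_force: 9.0
```

{"fn": "jog_arm", "kwargs": {"rows": [[[0, 0, -0.12], [0, 0, 0]], [[0, 0, -0.25], [0, 0, 0]], [[0, 0, -0.4], [0, 0, 0]], [[0, 0, -0.55], [0, 0, 0]], [[0, 0, -0.65], [0, 0, 0]]]}}

```text
t: 8.7
tool_pos: [0.6268, -0.2832, 0.304]
orientation: [3.139, 0.002, 0.007]
force: [0.9, 0.3, -2.6]
opening: 0.0385
gripper_force: 9.0
```

```bash
python3 - <<'E'
from h import *
s=snap("side","pics/s2.png")
cv2.imwrite("pics/s2s.png",cv2.resize(s["frame"][40:300,100:400,::-1],None,fx=2,fy=2))
print(robot.read_state()["force"],robot.read_state()["opening"])
E
```

```text
[-0.46438775 -0.18571211  1.18175218] 0.03858179098969392
```

View pics/s2s.png

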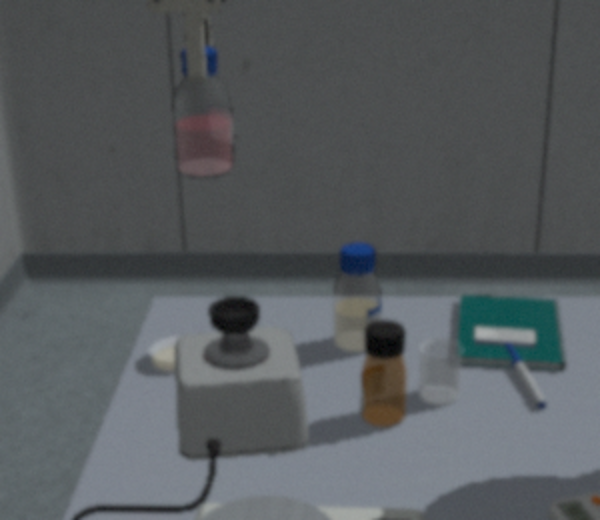

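The bottle hangs upright in the grip (crop (205,110)), clear of the mixer. I'll carry it to the pan.

{"fn": "jog_arm", "kwargs": {"rows": [[[-0.02, -0.06, 0], [0, 0, 0]], [[-0.05, -0.18, 0], [0, 0, 0]], [[-0.08, -0.34, 0], [0, 0, 0]], [[-0.12, -0.5, 0], [0, 0, 0]], [[-0.16, -0.66, 0], [0, 0, 0]]]}}

```text
t: 9.25
tool_pos: [0.5935, -0.1498, 0.2993]
orientation: [3.142, 0.002, 0.001]
force: [-0.2, 0.9, -3.1]
opening: 0.0388
gripper_force: 9.0
```

{"fn": "jog_arm", "kwargs": {"rows": [[[-0.03, -0.16, 0], [0, 0, 0]], [[-0.06, -0.33, 0], [0, 0, 0]], [[-0.1, -0.5, 0], [0, 0, 0]], [[-0.13, -0.67, 0], [0, 0, 0]], [[-0.16, -0.84, 0], [0, 0, 0]]]}}

```text
t: 9.75
tool_pos: [0.5613, 0.0184, 0.2996]
orientation: [-3.142, -0.002, -0.002]
force: [0.7, -0.3, -3.0]
opening: 0.0388
gripper_force: 9.0
```

{"fn": "jog_arm", "kwargs": {"rows": [[[-0.03, -0.16, 0], [0, 0, 0]], [[-0.06, -0.32, 0], [0, 0, 0]], [[-0.1, -0.48, 0], [0, 0, 0]], [[-0.13, -0.62, 0], [0, 0, 0]], [[-0.16, -0.7, 0], [0, 0, 0]]]}}

```text
t: 10.25
tool_pos: [0.529, 0.1591, 0.2996]
orientation: [-3.141, -0.005, -0.001]
force: [0.1, -0.2, -2.7]
opening: 0.0388
gripper_force: 9.0
```

{"fn": "jog_arm", "kwargs": {"rows": [[[-0.01, -0.1, 0], [0, 0, 0]], [[-0.01, -0.2, 0], [0, 0, 0]], [[-0.01, -0.27, 0], [0, 0, 0]], [[-0.01, -0.3, 0], [0, 0, 0]], [[-0.01, -0.3, 0], [0, 0, 0]]]}}

```text
t: 10.75
tool_pos: [0.5275, 0.2173, 0.299]
orientation: [3.141, 0.003, 0.0]
force: [1.4, 0.4, -2.0]
opening: 0.039
gripper_force: 9.0
```

{"fn": "jog_arm", "kwargs": {"rows": [[[0, 0, 0.1], [0, 0, 0]], [[0, 0, 0.25], [0, 0, 0]], [[0, 0, 0.4], [0, 0, 0]], [[0, 0, 0.5], [0, 0, 0]], [[0, 0, 0.52], [0, 0, 0]]]}}

```text
t: 11.25
tool_pos: [0.5259, 0.2153, 0.1916]
orientation: [3.14, 0.0, -0.008]
force: [-0.1, -0.4, -3.5]
opening: 0.039
gripper_force: 9.0
```

```bash
python3 - <<'E'
from h import *
c=snap("top","pics/t3.png"); s=snap("side","pics/s3.png")
a=c["frame"][130:270,100:250,::-1]; b=s["frame"][180:390,150:350,::-1]
cv2.imwrite("pics/m3.png",np.hstack([cv2.resize(a,(400,373),interpolation=2),cv2.resize(b,(355,373),interpolation=2)]))
for i in range(5):print(robot.read_state()["tool_pos"])
E
```

```text
[0.52734501 0.21609634 0.19461224]
[0.52734501 0.21609634 0.19461224]
[0.52734501 0.21609634 0.19461224]
[0.52734501 0.21609634 0.19461224]
[0.52734501 0.21609634 0.19461224]
```

View pics/m3.png

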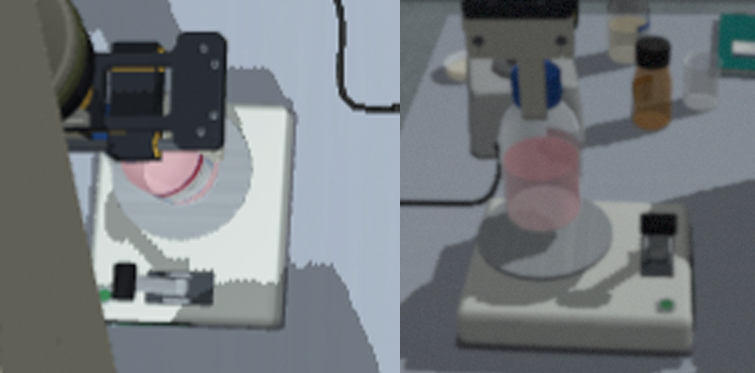

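The bottle hangs upright over the pan, with the lever unlocked. I'll lower it in small steps.

{"fn": "jog_arm", "kwargs": {"rows": [[[0, -0.015, 0.02], [0, 0, 0]], [[0, -0.015, 0.04], [0, 0, 0]], [[0, -0.015, 0.055], [0, 0, 0]], [[0, -0.015, 0.07], [0, 0, 0]], [[0, -0.015, 0.075], [0, 0, 0]]]}}

```text
t: 11.85
tool_pos: [0.5275, 0.2199, 0.1797]
orientation: [3.141, 0.002, -0.0]
force: [-0.0, -0.2, -3.3]
opening: 0.0386
gripper_force: 9.0
```

{"fn": "jog_arm", "kwargs": {"rows": [[[0, 0, 0.003], [0, 0, 0]], [[0, 0, 0.006], [0, 0, 0]], [[0, 0, 0.009], [0, 0, 0]], [[0, 0, 0.012], [0, 0, 0]], [[0, 0, 0.015], [0, 0, 0]]]}}

```text
t: 12.35
tool_pos: [0.5276, 0.22, 0.177]
orientation: [-3.142, -0.002, -0.0]
force: [-0.2, -0.3, -2.5]
opening: 0.0386
gripper_force: 9.0
```

{"fn": "jog_arm", "kwargs": {"rows": [[[0, 0, 0.003], [0, 0, 0]], [[0, 0, 0.006], [0, 0, 0]], [[0, 0, 0.008], [0, 0, 0]], [[0, 0, 0.01], [0, 0, 0]], [[0, 0, 0.01], [0, 0, 0]]]}}

```text
t: 12.85
tool_pos: [0.5277, 0.22, 0.1751]
orientation: [-3.142, -0.002, -0.0]
force: [0.9, -0.1, -1.5]
opening: 0.0384
gripper_force: 9.0
```

```bash
python3 - <<'E'
from h import *
F=[]
for i in range(8):
    imaging.read_camera("top"); s=robot.read_state(); F.append(np.r_[s["force"],s["tool_pos"]])
print(np.mean(F,0).round(4))
E
```

```text
[ 0.0922 -0.4687 -0.6903  0.5277  0.22    0.1751]
```

{"fn": "jog_arm", "kwargs": {"rows": [[[0, 0, 0.002], [0, 0, 0]], [[0, 0, 0.003], [0, 0, 0]], [[0, 0, 0.003], [0, 0, 0]]]}}

```text
t: 13.55
tool_pos: [0.5276, 0.2199, 0.1744]
orientation: [-3.142, -0.002, -0.0]
force: [-0.5, 1.0, -0.2]
opening: 0.0387
gripper_force: 9.0
```

{"fn": "jog_arm", "kwargs": {"rows": [[[0, 0, 0], [0, 0, 0]], [[0, 0, 0], [0, 0, 0]], [[0, 0, 0], [0, 0, 0]], [[0, 0, 0], [0, 0, 0]], [[0, 0, 0], [0, 0, 0]]], "squeeze": 3}}

```text
t: 14.05
tool_pos: [0.5276, 0.22, 0.1744]
orientation: [-3.142, -0.002, -0.0]
force: [-0.1, -1.6, -0.3]
opening: 0.0389
gripper_force: 3.0
```

{"fn": "jog_arm", "kwargs": {"rows": [[[0, 0, 0], [0, 0, 0]], [[0, 0, 0], [0, 0, 0]], [[0, 0, 0], [0, 0, 0]], [[0, 0, 0], [0, 0, 0]], [[0, 0, 0], [0, 0, 0]]], "hand": -1}}

```text
t: 14.55
tool_pos: [0.5276, 0.22, 0.1744]
orientation: [-3.142, -0.002, -0.0]
force: [-0.8, 0.5, 1.0]
opening: 0.0741
gripper_force: 0.0
```

{"fn": "jog_arm", "kwargs": {"rows": [[[0, 0, 0], [0, 0, 0]], [[0, 0, 0], [0, 0, 0]], [[0, 0, 0], [0, 0, 0]], [[0, 0, 0], [0, 0, 0]], [[0, 0, 0], [0, 0, 0]]]}}

```text
t: 15.05
tool_pos: [0.5276, 0.22, 0.1744]
orientation: [-3.142, -0.002, -0.0]
force: [-0.0, -0.4, 0.6]
opening: 0.0934
gripper_force: 0.0
```

{"fn": "jog_arm", "kwargs": {"rows": [[[0, 0, -0.1], [0, 0, 0]], [[0, 0, -0.25], [0, 0, 0]], [[0, 0, -0.4], [0, 0, 0]], [[0, 0, -0.55], [0, 0, 0]], [[0, 0, -0.6], [0, 0, 0]]]}}

```text
t: 15.55
tool_pos: [0.5289, 0.2204, 0.2984]
orientation: [-3.14, -0.002, -0.008]
force: [0.1, -0.4, 0.5]
opening: 0.0928
gripper_force: 0.0
```

{"fn": "jog_arm", "kwargs": {"rows": [[[0, 0.2, 0], [0, 0, 0]], [[0, 0.4, 0], [0, 0, 0]], [[0, 0.65, 0], [0, 0, 0]], [[0, 0.9, 0], [0, 0, 0]], [[0, 1, 0], [0, 0, 0]]]}}

```text
t: 16.05
tool_pos: [0.5272, 0.0162, 0.2932]
orientation: [3.14, -0.002, -0.002]
force: [0.4, 0.1, 0.4]
opening: 0.0934
gripper_force: 0.0
```

```bash
python3 - <<'E'
from h import *
c=snap("top","pics/t4.png"); s=snap("side","pics/s4.png")
a=c["frame"][130:270,100:250,::-1]; b=s["frame"][140:390,150:350,::-1]
cv2.imwrite("pics/m4.png",np.hstack([cv2.resize(a,(400,373),interpolation=2),cv2.resize(b,(298,373),interpolation=2)]))
E
```

```text
(no output)
```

View pics/m4.png

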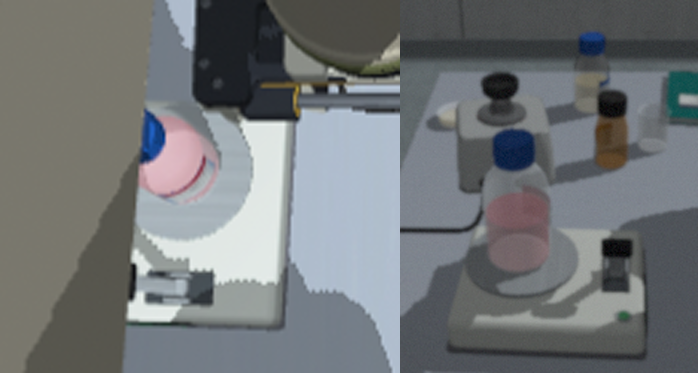

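The bottle stands upright near the pan centre (base about (518,256), pan about (521,261)). The lever is still unlocked, the bystanders look undisturbed and the gripper is clear.

```bash
python3 -c "
from plant import robot; print(robot.close_job())"
```

```text
the job is handed in; nothing more can be done
None
```

I flipped the lever to unlocked, then stood the tallest bottle upright near the middle of the pan, released it, backed the arm clear and handed the job in; no verdict came back.

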